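# Stand the session timer up on its kickstand

### The job

The orange timer is parked in its dock. Fold the white kickstand on its back all the way out by its red pull, then take the timer out of the dock and leave it standing by itself on its kickstand near the middle of the blue mat. Do not disturb the grey timer.

Things in the scene. Friction and masses are not known exactly. Their poses are not given: they have to be found in the camera images.
- timer_mid (a point): Centre of the orange timer, a loose slab 16 thick (own x) x 64 wide (y) x 92 tall (z up), about 190 g. Own x points out of the screen, -x out of the back with the white kickstand, turned roughly to the robot. It starts upright in a fixed black dock, underside 4 above the desk. Stood on its open leg and rear bottom edge it leans back (top to own -x) 0.43 rad.
- kickstand (a joint): White leg, rad: 0 folded on the back, 0.70 fully out at its stop; stays where left (0.02 N m). Hinge along own y at x -11, z +32 mm from timer_mid; folded, the leg (30 wide) hangs 72 down; it opens to own -x. Its red pull, a free-turning roller 20 long along own y, 14 across, is pinched by its ends; folded, its centre is at x -27, y 0, z -10 from timer_mid, and it swings with the leg.
- mat_mid (a point): Middle of the top of the fixed blue mat, 160 x 160, 3 thick, on the desk.
- grey_timer: Bystander: grey timer of the same size, no kickstand, upright in an identical dock. Origin at the centre of its underside. Each dock is 60 deep, 84 wide, 24 high, open at the top, with some 1.5 of play; a straight lift of 25 frees a timer.
Mind the look-alikes: they are no part of the job. Leave any yellow look-alike of the part that bears timer_mid alone.

How it is judged:
By the outcome, as a careful person would: the job done as asked, in the order asked, and still so for the second after the job is handed in, with the robot touching nothing.
It also fails if it takes over 45 s, if anything falls off the work surface, if the arm or the gripper's body presses on something with over 40 N, if the wrist force passes 120 N, or if a joint passes its speed limit or range.

### The arm

A 7-joint arm with a two-finger parallel gripper is mounted at the origin on the work surface. World frame = base frame: x ahead of the robot, y to its left, z up, the work surface at z = 0. Lengths are in m, angles in rad, forces in N, time in s.
With the tool pointing down it reaches from about 0.4 to 0.85 m from the base axis. Payload 10.4 kg.
Tool frame: the origin (TCP) lies midway between the tips of the shut fingers; the grasp point (between the pads) lies 19 mm behind it; z points along the fingers, y is the line along which they close (so a half turn about z gives the same grasp; the last joint's range is limited). The gripper opens to 87 mm and grips with 3 to 60 N. Pads are 19 mm wide; open, the fingers measure 117 mm over their backs; the gripper's body (75 mm by 190 mm) begins 51 mm behind the grasp point.
Start: joints at [1.246, 0.332, -0.065, 1.46, 0.022, 1.35, -0.088], TCP at [0.186, -0.597, 0.197] pointing down, gripper open.
Joint ranges: [-2.6, 2.6], [-0.5, 2.12], [-1.47, 1.34], [0.16, 2.42], [-1.27, 4.41], [0.06, 2.06], [-2.6, 2.6]. Speed limits (rad/s): [2.22, 2.22, 2.79, 2.79, 3.14, 3.14, 3.14].

### API

Orientations are given as a unit quaternion [x, y, z, w].
In Python, from bench import sensors, eyes, order gives the robot as it stands.
- The arm moves only by the tool arm_command, never from a script. Its argument "steps" is a list of rows, each an object with "rot": the turn, a rotation vector about the world's x, y, z in degrees, a list of three; "slide": the shift along the world's x, y, z in m, a list of three; "grip": the opening, from 0 (shut) to 1 (fully open). A call has exactly 8 rows; each row shifts and turns the commanded pose from where the row before left it; what a row does not reach is not made up. A row lasts 1/8 s, in which the tool goes at most 62.5 mm and 10.7 degrees, less where a joint would pass 70% of its speed; a pose out of reach is approached as far as the arm can. A call with a gripper value outside its range is refused whole. The fingers move at their own pace and stop on an object; "newtons" is the grip in N (left out, the last holds). Time passes only in rows, so rows that do not move let the fingers close, or fill a call up. It gives the time, the measured TCP pose, the force, the opening and the grip force at its end, in the units of the state.
- sensors.read_state(): the state, without advancing time (a new reading comes with each control period).
- eyes.camera(name): name is "scene" or "top"; returns a dict with "pixels" (480x640x3 uint8, red, green, blue), "intrinsics" (3x3 intrinsics, pixels), "pose" (4x4, takes a point from camera to world coordinates). Camera axes: x right, y down, z forward; pixel columns grow to the right and rows downward; lengths in m; the calibration is good to about 2 mm. A picture is of the moment at which its call begins. There is no depth.
- order.close_job(): hands the job in; it is judged then, once.
Trained networks look in a picture, given as the dict that the camera call returned (one of the last four; its "shot" number tells which), for a name from the list of things; names that differ only in an ending like _2 or _b are one class to them, and where a whole thing is asked for, a point or a joint stands for the part that bears it (a point fixed in the world has none). Each returns a list of dicts, best first, with "conf" (0 to 1); they miss things now and then, are a little off and sometimes report something else, mostly with a low value. They report only what shows in the picture. A call takes as long as a camera call. They do not tell look-alikes from the thing itself.
- eyes.look_for(name, picture): "bbox" ([left, top, right, bottom] in pixels, round what is visible of it).
The state is a dict: "time": time; "joint_positions": joint angles; "joint_vel": joint speeds; "joint_torque": joint torques, N m; "ee_pos": TCP position; "eef_rot": TCP orientation; "ft_force": force on the tool from outside, world axes, zero at the start; "torque": the same for the moment, N m; "width": finger opening in m; "grip_force": force on a finger pad.
Only numpy, scipy, OpenCV 4.12 (cv2) and the standard library are available. Lean on these libraries where they do the work, as an engineer would, in place of code of your own. Each camera call takes 0.05 s, during which the arm holds its last target. There are 200 camera calls.

## Working session

There is one attempt and no reset: what is moved stays moved. The work goes in short steps, Python scripts to look and compute and a tool call to move; the robot and the scene stay as the last step left them, time stands still between calls to the robot, and variables do not carry over. Pictures are saved under pics/ and viewed, at most 10 in all, crops included, and the job is handed in when it is done.

Besides the shell and the picture viewer there is one more tool, called by a JSON object that holds its "op" and its "data", one argument or row to a line. arm_command: Moves the arm, as the interface text tells. Its arguments: {"type":"object","properties":{"steps":{"type":"array","items":{"type":"object","properties":{"rot":{"type":"array","items":{"type":"number"}},"slide":{"type":"array","items":{"type":"number"}},"grip":{"type":"number"}}}},"newtons":{"type":"number"}},"required":["steps"]}

```bash
mkdir -p pics; cat > h.py <<'E'
import numpy as np, cv2
from bench import sensors, eyes, order
def save(c,n,crop=None,s=1):
    im=c["pixels"][:,:,::-1]
    if crop: im=im[crop[1]:crop[3],crop[0]:crop[2]]
    cv2.imwrite(f"pics/{n}.png",cv2.resize(im,None,fx=s,fy=s,interpolation=cv2.INTER_CUBIC))
def onz(c,u,v,z):
    K=np.array(c["intrinsics"]);T=np.array(c["pose"])
    d=T[:3,:3]@np.linalg.solve(K,[u,v,1]);o=T[:3,3]
    return o+d*(z-o[2])/d[2]
def proj(c,p):
    K=np.array(c["intrinsics"]);T=np.array(c["pose"])
    q=K@(T[:3,:3].T@(np.atleast_2d(p)-T[:3,3]).T);return (q[:2]/q[2]).T
E
python3 - <<'E'
from h import *
a=eyes.camera("scene");b=eyes.camera("top")
im=np.hstack([a["pixels"],b["pixels"]])
save(a,"s0");save(b,"t0")
for n in["timer_mid","kickstand","mat_mid","grey_timer"]:
    for c in(a,b):print(n,[(np.round(d["bbox"]),round(d["conf"],2)) for d in eyes.look_for(n,c)])
print(np.round(a["pose"],3),np.round(b["pose"],3),b["intrinsics"],sensors.read_state())
E
```

```text
timer_mid [(array([358., 159., 379., 204.]), 0.98), (array([419., 230., 445., 288.]), 0.9), (array([461., 206., 491., 260.]), 0.8), (array([378., 195., 412., 244.]), 0.63)]
timer_mid [(array([170., 295., 203., 331.]), 0.96), (array([194., 220., 234., 249.]), 0.95), (array([210., 155., 236., 194.]), 0.56), (array([151., 159., 190., 197.]), 0.56)]
kickstand [(array([379., 221., 390., 225.]), 0.45)]
kickstand [(array([206., 233., 228., 252.]), 0.61), (array([214., 171., 218., 179.]), 0.58), (array([171., 306., 181., 315.]), 0.43)]
mat_mid [(array([275., 248., 392., 332.]), 0.98)]
mat_mid [(array([269., 178., 353., 264.]), 0.9)]
grey_timer []
grey_timer [(array([396., 188., 437., 204.]), 0.92)]
[[ 0.601  0.51  -0.616  1.084]
 [ 0.799 -0.394  0.453 -0.461]
 [-0.012 -0.765 -0.644  0.765]
 [ 0.     0.     0.     1.   ]] [[-0.005 -0.987  0.162  0.317]
 [-1.     0.001 -0.026  0.028]
 [ 0.026 -0.162 -0.986  0.934]
 [ 0.     0.     0.     1.   ]] [[465.15294645   0.         316.74374175]
 [  0.         465.15294645 244.26241162]
 [  0.           0.           1.        ]] {'time': 0.5, 'joint_positions': array([ 1.2463983 ,  0.33224459, -0.06470025,  1.46016507,  0.02157071,
        1.34989948, -0.0884891 ]), 'joint_vel': array([-4.24289166e-04,  1.85012398e-04, -1.99657876e-05, -2.29277134e-04,
       -1.65452878e-03,  2.81534952e-04,  3.60254791e-04]), 'joint_torque': array([-2.66866482e-04, -6.22567105e+01,  2.50579021e-02, -3.89853823e+01,
       -6.09510625e-02,  3.23416747e-02, -6.94096411e-05]), 'ee_pos': array([ 0.18579656, -0.59673342,  0.19741655]), 'eef_rot': array([ 9.88635630e-01,  1.50331605e-01,  1.85874809e-05, -1.54753943e-05]), 'ft_force': array([ 0.13994416, -0.569299  , -0.19758192]), 'torque': array([-0.03882496, -0.03640882, -0.01706332]), 'grip_force': 0.0, 'width': 0.08719344738992305}
```

View pics/s0.png

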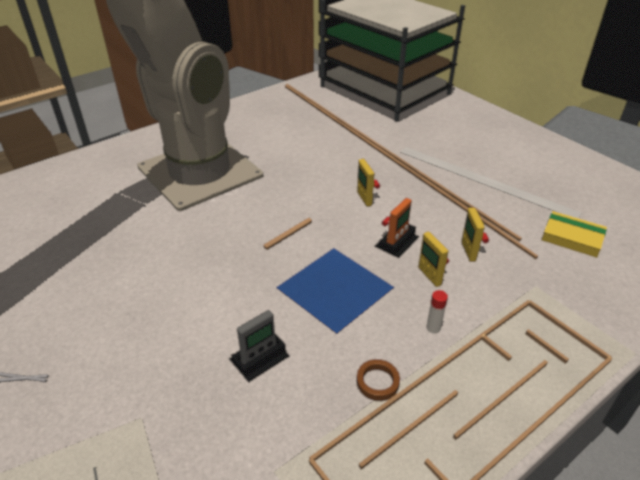

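View pics/t0.png

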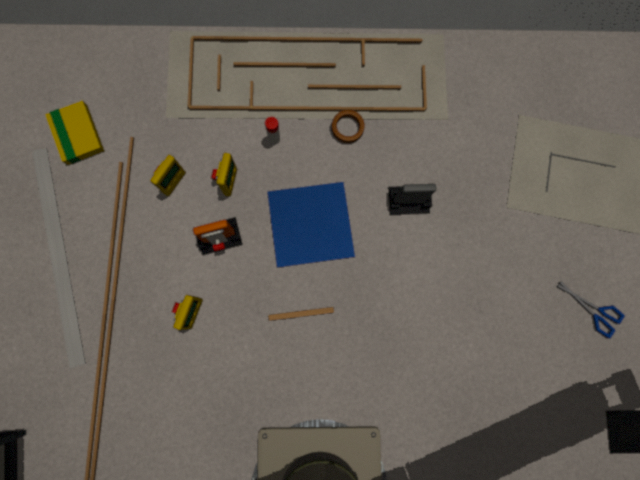

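The orange timer is the only orange one: scene (398,220), top (216,235), in a dock, red pull toward the robot. The yellow ones at top (168,175), (225,173) and (187,312) are look-alikes to leave. I'll confirm with a crop and measure.

```bash
python3 - <<'E'
from h import *
a=eyes.camera("scene");b=eyes.camera("top")
A=cv2.resize(a["pixels"][185:265,365:430,::-1],None,fx=6,fy=6,interpolation=cv2.INTER_CUBIC)
B=cv2.resize(b["pixels"][205:265,185:250,::-1],None,fx=6,fy=6,interpolation=cv2.INTER_CUBIC)
B=np.vstack([B,np.zeros((A.shape[0]-B.shape[0],B.shape[1],3),np.uint8)])
cv2.imwrite("pics/c1.png",np.hstack([A,B]))
rays=[]
for c,(x0,y0,x1,y1) in((a,(370,190,425,255)),(b,(185,210,250,265))):
    im=c["pixels"][y0:y1,x0:x1]
    h=cv2.cvtColor(im,cv2.COLOR_RGB2HSV)
    for nm,m in(("red",((h[...,0]<4)|(h[...,0]>172))&(h[...,1]>150)&(h[...,2]>90)),("or",(h[...,0]>=5)&(h[...,0]<16)&(h[...,1]>170)&(h[...,2]>60)),("blk",h[...,2]<50)):
        v,u=np.nonzero(m);print(nm,m.sum(),u.mean()+x0,v.mean()+y0,u.min()+x0,u.max()+x0,v.min()+y0,v.max()+y0)
        if nm=="red":rays.append(onz(c,u.mean()+x0,v.mean()+y0,.04))
        if nm!="red": 
            r=cv2.minAreaRect(np.c_[u+x0,v+y0].astype(np.float32));print(r,[onz(c,*p,.096 if nm=="or" else .024)[:2].round(3) for p in cv2.boxPoints(r)] if c is b else "")
print(rays)
h=cv2.cvtColor(b["pixels"],cv2.COLOR_RGB2HSV);m=((h[...,0]>100)&(h[...,0]<125)&(h[...,1]>150)).astype(np.uint8);m[:, :260]=0;m[:,360:]=0
v,u=np.nonzero(m);r=cv2.minAreaRect(np.c_[u,v].astype(np.float32));print("mat",r,onz(b,*r[0],.003),[onz(b,*p,.003)[:2].round(3) for p in cv2.boxPoints(r)])
print([onz(b,*p,.1)[:2].round(3) for p in((198,231),(232,223),(194,232),(230,219))])
E
```

```text
red 29 385.7241379310345 220.9655172413793 383 388 218 224
or 329 396.2948328267477 219.4224924012158 387 409 199 243
((395.637939453125, 219.65518188476562), (12.812978744506836, 46.795223236083984), 21.801406860351562) 
blk 563 399.4777975133215 239.4476021314387 377 424 209 254
((407.99261474609375, 240.17575073242188), (42.28620910644531, 48.26678466796875), 39.28940963745117) 
red 50 218.3 246.07999999999998 213 223 243 249
or 274 210.42335766423358 227.1058394160584 193 228 220 235
((210.4097137451172, 227.15399169921875), (7.99336051940918, 35.128719329833984), 75.3791275024414) [array([0.485, 0.232]), array([0.502, 0.171]), array([0.487, 0.167]), array([0.471, 0.228])]
blk 607 221.17627677100495 239.0181219110379 197 241 218 254
((218.21096801757812, 237.501220703125), (27.952747344970703, 44.991085052490234), 69.77513122558594) [array([0.491, 0.25 ]), array([0.522, 0.167]), array([0.469, 0.147]), array([0.439, 0.229])]
[array([0.45585141, 0.19471804, 0.04      ]), array([0.46036048, 0.19471761, 0.04      ])]
mat ((310.39031982421875, 223.99256896972656), (74.93051147460938, 76.99993133544922), 82.56858825683594) [0.51173869 0.01571343 0.003     ] [array([0.579, 0.104]), array([ 0.601, -0.054]), array([ 0.445, -0.071]), array([0.425, 0.083])]
[array([0.479, 0.221]), array([0.493, 0.16 ]), array([0.477, 0.228]), array([0.501, 0.164])]
```

View pics/c1.png

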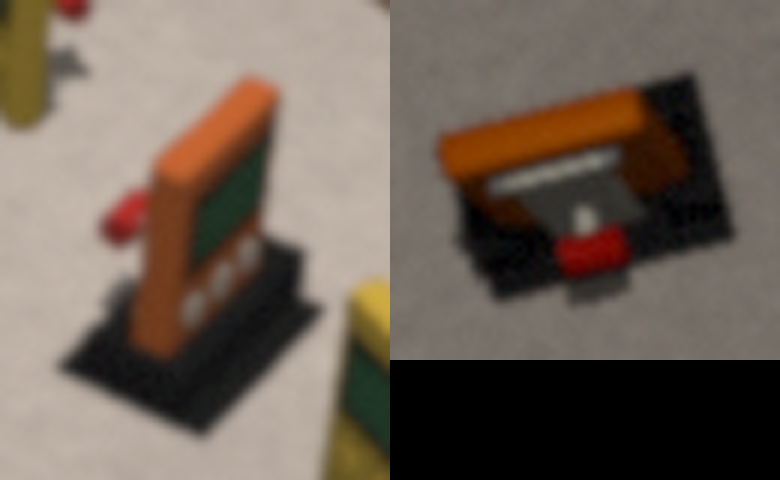

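Crop: orange timer's back faces the robot, with the white leg and red roller (top ≈ (218,246), scene ≈ (386,221)). timer_mid ≈ (0.485,0.200,0.050), yaw ≈ 0.237. Setting out.

{"op": "arm_command", "data": {
  "steps": [
    {"slide": [0.033, 0.037, 0], "rot": [0, 0, -0.46], "grip": 1},
    {"slide": [0.033, 0.037, 0], "rot": [0, 0, -0.46], "grip": 1},
    {"slide": [0.033, 0.037, 0], "rot": [0, 0, -0.46], "grip": 1},
    {"slide": [0.033, 0.037, 0], "rot": [0, 0, -0.46], "grip": 1},
    {"slide": [0.033, 0.037, 0], "rot": [0, 0, -0.46], "grip": 1},
    {"slide": [0.033, 0.037, 0], "rot": [0, 0, -0.46], "grip": 1},
    {"slide": [0.033, 0.037, 0], "rot": [0, 0, -0.46], "grip": 1},
    {"slide": [0.033, 0.037, 0], "rot": [0, 0, -0.46], "grip": 1}
  ],
  "newtons": 12
}}

```text
time: 1.6
ee_pos: [0.4507, -0.2995, 0.1977]
eef_rot: [0.993, 0.118, 0.0, 0.0]
ft_force: [0.4, 0.1, -0.4]
width: 0.0868
grip_force: 0.0
```

{"op": "arm_command", "data": {
  "steps": [
    {"slide": [-0.001, 0.06, 0], "grip": 1},
    {"slide": [-0.001, 0.06, 0], "grip": 1},
    {"slide": [-0.001, 0.06, 0], "grip": 1},
    {"slide": [-0.001, 0.06, 0], "grip": 1},
    {"slide": [-0.001, 0.06, 0], "grip": 1},
    {"slide": [-0.001, 0.06, 0], "grip": 1},
    {"slide": [-0.001, 0.06, 0], "grip": 1},
    {"slide": [-0.001, 0.06, 0], "grip": 1}
  ]
}}

```text
schema error: expected keys rot, slide, grip
```

{"op": "arm_command", "data": {
  "steps": [
    {"slide": [0.0007, 0.0615, 0], "rot": [0, 0, 0], "grip": 1},
    {"slide": [0.0007, 0.0615, 0], "rot": [0, 0, 0], "grip": 1},
    {"slide": [0.0007, 0.0615, 0], "rot": [0, 0, 0], "grip": 1},
    {"slide": [0.0007, 0.0615, 0], "rot": [0, 0, 0], "grip": 1},
    {"slide": [0.0007, 0.0615, 0], "rot": [0, 0, 0], "grip": 1},
    {"slide": [0.0007, 0.0615, 0], "rot": [0, 0, 0], "grip": 1},
    {"slide": [0.0007, 0.0615, 0], "rot": [0, 0, 0], "grip": 1},
    {"slide": [0.0007, 0.0615, 0], "rot": [0, 0, 0], "grip": 1}
  ]
}}

```text
time: 2.6
ee_pos: [0.4553, 0.193, 0.1979]
eef_rot: [0.993, 0.118, 0.001, 0.0]
ft_force: [1.3, -0.3, -0.8]
width: 0.0872
grip_force: 0.0
```

{"op": "arm_command", "data": {
  "steps": [
    {"slide": [0, 0, -0.025], "rot": [0, 0, 0], "grip": 1},
    {"slide": [0, 0, -0.025], "rot": [0, 0, 0], "grip": 1},
    {"slide": [0, 0, -0.025], "rot": [0, 0, 0], "grip": 1},
    {"slide": [0, 0, -0.025], "rot": [0, 0, 0], "grip": 1},
    {"slide": [0, 0, -0.025], "rot": [0, 0, 0], "grip": 1},
    {"slide": [0, 0, -0.015], "rot": [0, 0, 0], "grip": 1},
    {"slide": [0, 0, 0], "rot": [0, 0, 0], "grip": 1},
    {"slide": [0, 0, 0], "rot": [0, 0, 0], "grip": 1}
  ]
}}

```text
time: 3.6
ee_pos: [0.4559, 0.1915, 0.0584]
eef_rot: [0.993, 0.119, 0.001, -0.0]
ft_force: [0.2, 0.6, 0.7]
width: 0.0869
grip_force: 0.0
```

```bash
python3 - <<'E'
from h import *
a=eyes.camera("scene");save(a,"s1",(330,130,450,260),4.5)
R=lambda t:np.array([[np.cos(t),-np.sin(t)],[np.sin(t),np.cos(t)]])
s=sensors.read_state();print(s["ee_pos"],s["ft_force"])
# predicted points: top corners, pull ends, tcp
P=[]
for o in((8,32,46),(8,-32,46),(-8,32,46),(8,-32,-22),(-27,10,-10),(-27,-10,-10)):
    p=np.array(o)/1e3;P.append(np.r_[R(.237)@p[:2]+[.485,.2],p[2]+.05])
P.append(s["ee_pos"]);q=proj(a,P);print(q.round(1));print(((q-[330,130])*4.5).round())
E
```

```text
[0.45602496 0.19151354 0.05842104] [ 0.37634698 -0.10486967 -0.25816016]
[[412.  199.1]
 [394.5 214.6]
 [405.1 196.2]
 [391.6 241.1]
 [389.  219.5]
 [383.6 224.3]
 [385.3 214.6]]
[[369. 311.]
 [290. 381.]
 [338. 298.]
 [277. 500.]
 [265. 403.]
 [241. 424.]
 [249. 381.]]
```

View pics/s1.png

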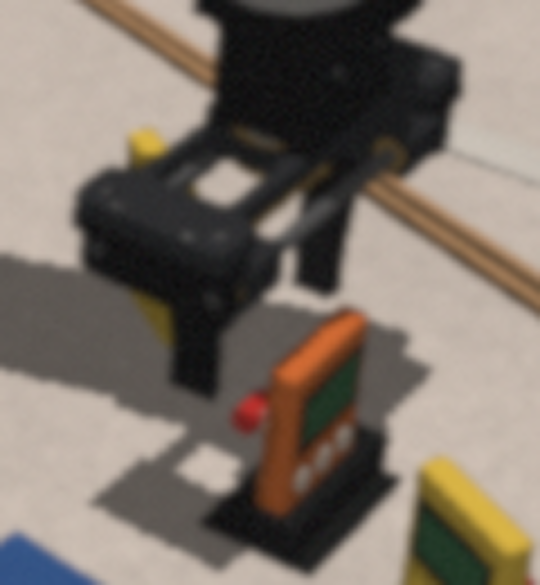

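Picture: fingers straddle the red pull at crop (252,411), matching the prediction (253,413). Lowering and pinching.

{"op": "arm_command", "data": {
  "steps": [
    {"slide": [0, 0.001, -0.01], "rot": [0, 0, 0], "grip": 1},
    {"slide": [0, 0.0005, -0.01], "rot": [0, 0, 0], "grip": 1},
    {"slide": [0, 0, -0.007], "rot": [0, 0, 0], "grip": 1},
    {"slide": [0, 0, 0], "rot": [0, 0, 0], "grip": 0.5},
    {"slide": [0, 0, 0], "rot": [0, 0, 0], "grip": 0.1},
    {"slide": [0, 0, 0], "rot": [0, 0, 0], "grip": 0.1},
    {"slide": [0, 0, 0], "rot": [0, 0, 0], "grip": 0.1},
    {"slide": [0, 0, 0], "rot": [0, 0, 0], "grip": 0.1}
  ],
  "newtons": 10
}}

```text
time: 4.65
ee_pos: [0.4555, 0.1927, 0.0306]
eef_rot: [0.993, 0.118, 0.0, 0.0]
ft_force: [0.1, -0.7, -0.3]
width: 0.045
grip_force: 0.0
```

{"op": "arm_command", "data": {
  "steps": [
    {"slide": [0, 0, 0], "rot": [0, 0, 0], "grip": 0.1},
    {"slide": [0, 0, 0], "rot": [0, 0, 0], "grip": 0.1},
    {"slide": [0, 0, 0], "rot": [0, 0, 0], "grip": 0.1},
    {"slide": [0, 0, 0], "rot": [0, 0, 0], "grip": 0.1},
    {"slide": [0, 0, 0], "rot": [0, 0, 0], "grip": 0.1},
    {"slide": [0, 0, 0], "rot": [0, 0, 0], "grip": 0.1},
    {"slide": [0, 0, 0], "rot": [0, 0, 0], "grip": 0.1},
    {"slide": [0, 0, 0], "rot": [0, 0, 0], "grip": 0.1}
  ]
}}

```text
time: 5.65
ee_pos: [0.4554, 0.1927, 0.0305]
eef_rot: [0.993, 0.119, 0.0, 0.0]
ft_force: [-0.7, 0.6, 0.3]
width: 0.0087
grip_force: 0.0
```

```bash
python3 - <<'E'
from h import *
a=eyes.camera("scene");b=eyes.camera("top")
A=cv2.resize(a["pixels"][160:260,340:430,::-1],None,fx=5,fy=5,interpolation=cv2.INTER_CUBIC)
B=cv2.resize(b["pixels"][195:295,170:240,::-1],None,fx=5,fy=5,interpolation=cv2.INTER_CUBIC)
cv2.imwrite("pics/c2.png",np.hstack([A,B]))
E
```

```text
(no output)
```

View pics/c2.png

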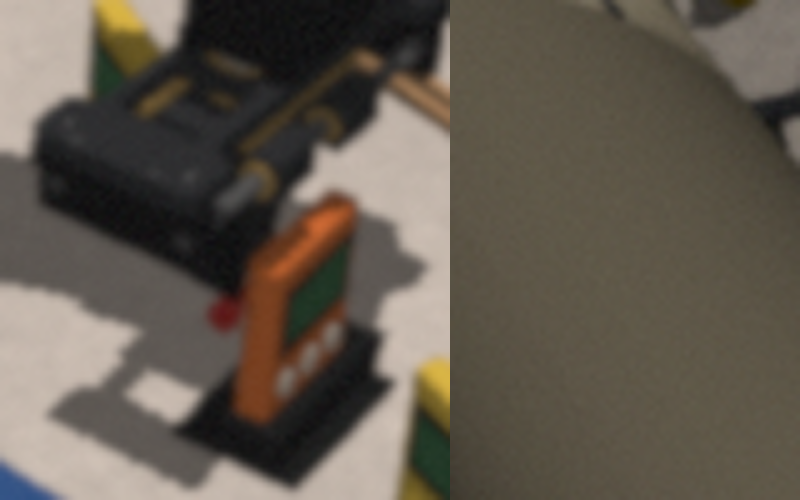

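```bash
python3 - <<'E'
from h import *
a=eyes.camera("scene")
s=sensors.read_state();p=s["ee_pos"]
x0,y0,f=365,190,14
im=a["pixels"][y0:y0+40,x0:x0+55,::-1]
im=np.clip((im/255.)**.45*255,0,255).astype(np.uint8)
im=cv2.resize(im,None,fx=f,fy=f,interpolation=cv2.INTER_CUBIC)
def mark(P,col):
    for q in proj(a,P):
        cv2.circle(im,tuple(int(t) for t in ((q-[x0,y0]+.5)*f)),4,col,-1)
mark([p],(0,255,0));mark([p+[0,0,.019]],(255,255,0));mark([p+[0,0,.07]],(255,0,255))
print(p,s["width"])
cv2.imwrite("pics/c3.png",im)
E
```

```text
[0.45540299 0.19268936 0.03045376] 0.008567485429491624
```

View pics/c3.png

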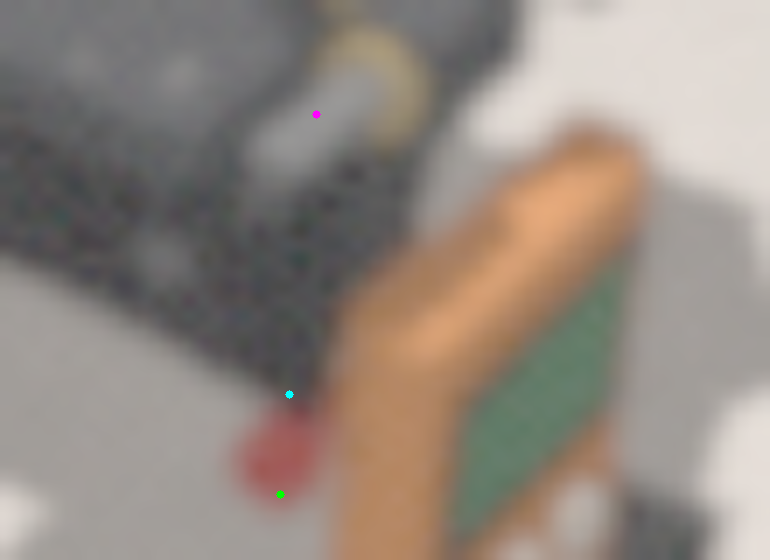

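The fingers shut on nothing: their tips seem to end above the pull (c3: red at (280,460), TCP mark at (280,494)), so I'll lift and check where the tips are relative to the TCP.

{"op": "arm_command", "data": {
  "steps": [
    {"slide": [0, 0, 0.03], "rot": [0, 0, 0], "grip": 0.1},
    {"slide": [0, 0, 0.03], "rot": [0, 0, 0], "grip": 0.1},
    {"slide": [-0.02, -0.02, 0.03], "rot": [0, 0, 0], "grip": 0.1},
    {"slide": [-0.02, -0.02, 0], "rot": [0, 0, 0], "grip": 0.1},
    {"slide": [0, 0, 0], "rot": [0, 0, 0], "grip": 0.1},
    {"slide": [0, 0, 0], "rot": [0, 0, 0], "grip": 0.1},
    {"slide": [0, 0, 0], "rot": [0, 0, 0], "grip": 0.1},
    {"slide": [0, 0, 0], "rot": [0, 0, 0], "grip": 0.1}
  ]
}}

```text
time: 6.8
ee_pos: [0.4154, 0.1533, 0.1203]
eef_rot: [0.993, 0.119, -0.0, -0.0]
ft_force: [-0.1, 0.3, -0.2]
width: 0.0086
grip_force: 0.0
```

```bash
python3 - <<'E'
from h import *
a=eyes.camera("scene")
s=sensors.read_state();p=s["ee_pos"]
x0,y0,f=320,120,6
im=a["pixels"][y0:y0+100,x0:x0+120,::-1]
im=np.clip((im/255.)**.45*255,0,255).astype(np.uint8)
im=cv2.resize(im,None,fx=f,fy=f,interpolation=cv2.INTER_CUBIC)
for z,col in((0,(0,255,0)),(.019,(255,255,0)),(.07,(255,0,255))):
    for q in proj(a,[p+[0,0,z]]): cv2.circle(im,tuple(int(t) for t in ((q-[x0,y0]+.5)*f)),3,col,-1)
print(p,s["width"])
x,y,w,h=370,190,40,50
h_=cv2.cvtColor(a["pixels"][205:235,370:392],cv2.COLOR_RGB2HSV);m=((h_[...,0]<4)|(h_[...,0]>172))&(h_[...,1]>150)&(h_[...,2]>80);v,u=np.nonzero(m);print("red",u.mean()+370,v.mean()+205)
cv2.imwrite("pics/c4.png",im)
E
```

```text
[0.41542318 0.15319341 0.12026444] 0.00850906800987217
red 385.35897435897436 220.66666666666666
```

View pics/c4.png

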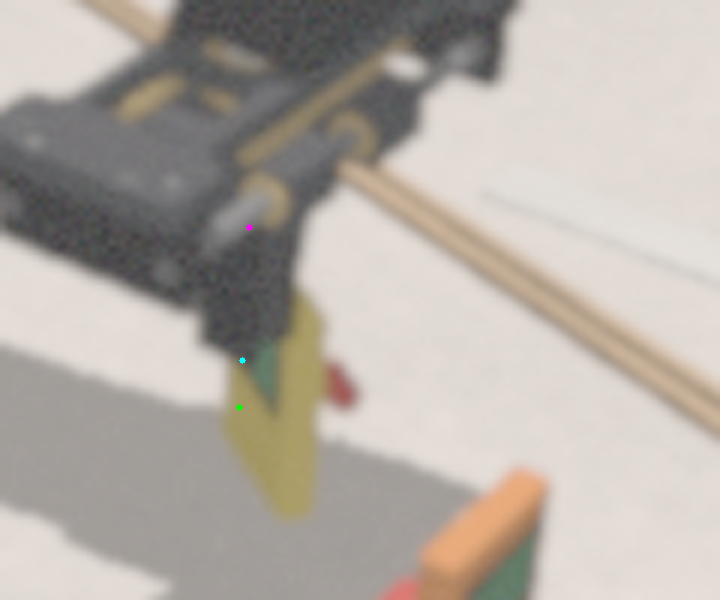

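Tips end roughly 20–27 mm above the reported TCP mark (green, (239,407)). I'll probe the true offset on bare desk, away from everything.

{"op": "arm_command", "data": {
  "steps": [
    {"slide": [-0.01, -0.04, 0], "rot": [0, 0, 0], "grip": 0.1},
    {"slide": [-0.015, -0.05, 0], "rot": [0, 0, 0], "grip": 0.1},
    {"slide": [0, 0, -0.035], "rot": [0, 0, 0], "grip": 0.1},
    {"slide": [0, 0, -0.03], "rot": [0, 0, 0], "grip": 0.1},
    {"slide": [0, 0, -0.025], "rot": [0, 0, 0], "grip": 0.1},
    {"slide": [0, 0, -0.015], "rot": [0, 0, 0], "grip": 0.1},
    {"slide": [0, 0, -0.01], "rot": [0, 0, 0], "grip": 0.1},
    {"slide": [0, 0, 0], "rot": [0, 0, 0], "grip": 0.1}
  ]
}}

```text
time: 7.85
ee_pos: [0.3903, 0.0629, 0.0053]
eef_rot: [0.993, 0.119, -0.0, -0.0]
ft_force: [-0.2, -0.2, -0.1]
width: 0.009
grip_force: 0.0
```

```bash
python3 - <<'E'
from h import *
a=eyes.camera("scene")
s=sensors.read_state();p=s["ee_pos"]
x0,y0,f=290,140,6
im=a["pixels"][y0:y0+100,x0:x0+130,::-1]
im=np.clip((im/255.)**.45*255,0,255).astype(np.uint8)
im=cv2.resize(im,None,fx=f,fy=f,interpolation=cv2.INTER_CUBIC)
for z,col in((0,(0,255,0)),(.019,(255,255,0)),(.07,(255,0,255))):
    for q in proj(a,[p+[0,0,z]]): cv2.circle(im,tuple(int(t) for t in ((q-[x0,y0]+.5)*f)),3,col,-1)
print(p,s["width"],s["ft_force"])
cv2.imwrite("pics/c5.png",im)
E
```

```text
[0.39064902 0.0629014  0.00575977] 0.009095119858514059 [-0.15642633  0.21969756  0.09069674]
```

View pics/c5.png

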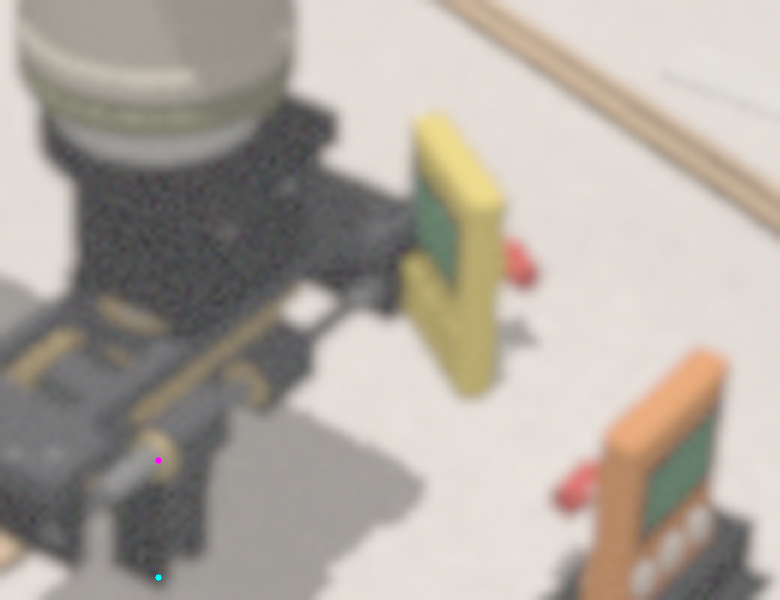

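{"op": "arm_command", "data": {
  "steps": [
    {"slide": [0, 0, -0.01], "rot": [0, 0, 0], "grip": 0.1},
    {"slide": [0, 0, -0.005], "rot": [0, 0, 0], "grip": 0.1},
    {"slide": [0, 0, -0.003], "rot": [0, 0, 0], "grip": 0.1},
    {"slide": [0, 0, -0.002], "rot": [0, 0, 0], "grip": 0.1},
    {"slide": [0, 0, -0.002], "rot": [0, 0, 0], "grip": 0.1},
    {"slide": [0, 0, -0.001], "rot": [0, 0, 0], "grip": 0.1},
    {"slide": [0, 0, 0], "rot": [0, 0, 0], "grip": 0.1},
    {"slide": [0, 0, 0], "rot": [0, 0, 0], "grip": 0.1}
  ]
}}

```text
time: 8.9
ee_pos: [0.3905, 0.0627, -0.0174]
eef_rot: [0.993, 0.118, 0.0, 0.0]
ft_force: [-0.7, -0.5, 0.2]
width: 0.0087
grip_force: 0.0
```

{"op": "arm_command", "data": {
  "steps": [
    {"slide": [0, 0, -0.002], "rot": [0, 0, 0], "grip": 0.1},
    {"slide": [0, 0, -0.002], "rot": [0, 0, 0], "grip": 0.1},
    {"slide": [0, 0, -0.002], "rot": [0, 0, 0], "grip": 0.1},
    {"slide": [0, 0, -0.001], "rot": [0, 0, 0], "grip": 0.1},
    {"slide": [0, 0, -0.001], "rot": [0, 0, 0], "grip": 0.1},
    {"slide": [0, 0, 0], "rot": [0, 0, 0], "grip": 0.1},
    {"slide": [0, 0, 0], "rot": [0, 0, 0], "grip": 0.1},
    {"slide": [0, 0, 0], "rot": [0, 0, 0], "grip": 0.1}
  ]
}}

```text
time: 9.9
ee_pos: [0.3904, 0.0627, -0.0247]
eef_rot: [0.993, 0.119, -0.0, 0.0]
ft_force: [-7.5, -1.3, 21.4]
width: 0.009
grip_force: 10.7
```

Desk contact at reported z ≈ −0.024: the real tips sit 24 mm behind the reported TCP. I'll use that offset from here.

{"op": "arm_command", "data": {
  "steps": [
    {"slide": [0, 0, 0.05], "rot": [0, 0, 0], "grip": 0.6},
    {"slide": [0, 0, 0.055], "rot": [0, 0, 0], "grip": 0.6},
    {"slide": [0.013, 0.033, 0.02], "rot": [0, 0, 0], "grip": 0.6},
    {"slide": [0.013, 0.033, 0], "rot": [0, 0, 0], "grip": 0.6},
    {"slide": [0.02, 0.033, 0], "rot": [0, 0, 0], "grip": 0.6},
    {"slide": [0.02, 0.031, 0], "rot": [0, 0, 0], "grip": 0.6},
    {"slide": [0, 0, -0.02], "rot": [0, 0, 0], "grip": 0.6},
    {"slide": [0, 0, -0.02], "rot": [0, 0, 0], "grip": 0.6}
  ]
}}

```text
time: 10.9
ee_pos: [0.4563, 0.1929, 0.0585]
eef_rot: [0.993, 0.119, -0.0, -0.0]
ft_force: [-0.3, 0.1, 0.4]
width: 0.0527
grip_force: 0.0
```

{"op": "arm_command", "data": {
  "steps": [
    {"slide": [0, 0, -0.02], "rot": [0, 0, 0], "grip": 0.6},
    {"slide": [0, 0, -0.02], "rot": [0, 0, 0], "grip": 0.6},
    {"slide": [0, 0, -0.007], "rot": [0, 0, 0], "grip": 0.6},
    {"slide": [0, 0, 0], "rot": [0, 0, 0], "grip": 0.6},
    {"slide": [0, 0, 0], "rot": [0, 0, 0], "grip": 0.6},
    {"slide": [0, 0, 0], "rot": [0, 0, 0], "grip": 0.6},
    {"slide": [0, 0, 0], "rot": [0, 0, 0], "grip": 0.6},
    {"slide": [0, 0, 0], "rot": [0, 0, 0], "grip": 0.6}
  ]
}}

```text
time: 11.9
ee_pos: [0.4565, 0.1927, 0.0126]
eef_rot: [0.993, 0.118, 0.0, 0.0]
ft_force: [0.1, 0.0, -0.1]
width: 0.0518
grip_force: 0.0
```

Tips at ≈0.037; down 5 mm more and close.

{"op": "arm_command", "data": {
  "steps": [
    {"slide": [0, 0.0005, -0.005], "rot": [0, 0, 0], "grip": 0.6},
    {"slide": [0, 0, 0], "rot": [0, 0, 0], "grip": 0.1},
    {"slide": [0, 0, 0], "rot": [0, 0, 0], "grip": 0.1},
    {"slide": [0, 0, 0], "rot": [0, 0, 0], "grip": 0.1},
    {"slide": [0, 0, 0], "rot": [0, 0, 0], "grip": 0.1},
    {"slide": [0, 0, 0], "rot": [0, 0, 0], "grip": 0.1},
    {"slide": [0, 0, 0], "rot": [0, 0, 0], "grip": 0.1},
    {"slide": [0, 0, 0], "rot": [0, 0, 0], "grip": 0.1}
  ],
  "newtons": 10
}}

```text
time: 12.9
ee_pos: [0.4564, 0.1932, 0.0075]
eef_rot: [0.993, 0.118, 0.0, 0.0]
ft_force: [0.2, -1.2, -0.0]
width: 0.0199
grip_force: 10.0
```

Pinched (19.9 mm, 10 N). Now swing it along its arc.

{"op": "arm_command", "data": {
  "steps": [
    {"slide": [-0.0048, -0.0012, 0.0018], "rot": [-0.35, 1.46, 0], "grip": 0.1},
    {"slide": [-0.0046, -0.0011, 0.0022], "rot": [-0.35, 1.46, 0], "grip": 0.1},
    {"slide": [-0.0044, -0.0011, 0.0026], "rot": [-0.35, 1.46, 0], "grip": 0.1},
    {"slide": [-0.0041, -0.001, 0.0029], "rot": [-0.35, 1.46, 0], "grip": 0.1},
    {"slide": [-0.0038, -0.0009, 0.0033], "rot": [-0.35, 1.46, 0], "grip": 0.1},
    {"slide": [-0.0035, -0.0008, 0.0036], "rot": [-0.35, 1.46, 0], "grip": 0.1},
    {"slide": [-0.0031, -0.0008, 0.0038], "rot": [-0.35, 1.46, 0], "grip": 0.1},
    {"slide": [-0.0004, -0.0001, 0.0008], "rot": [0, 0, 0], "grip": 0.1}
  ]
}}

```text
time: 13.9
ee_pos: [0.4283, 0.1865, 0.0286]
eef_rot: [0.989, 0.118, -0.091, 0.01]
ft_force: [3.7, 0.9, -2.8]
width: 0.02
grip_force: 10.0
```

{"op": "arm_command", "data": {
  "steps": [
    {"slide": [-0.0006, -0.0001, 0.001], "rot": [0, 0, 0], "grip": 0.1},
    {"slide": [0, 0, 0], "rot": [0, 0, 0], "grip": 0.1},
    {"slide": [0, 0, 0], "rot": [0, 0, 0], "grip": 0.6},
    {"slide": [0, 0, 0], "rot": [0, 0, 0], "grip": 0.6},
    {"slide": [0, 0, 0], "rot": [0, 0, 0], "grip": 0.6},
    {"slide": [0, 0, 0], "rot": [0, 0, 0], "grip": 0.6},
    {"slide": [-0.004, -0.001, 0.03], "rot": [0, 0, 0], "grip": 1},
    {"slide": [-0.006, -0.001, 0.04], "rot": [0, 0, 0], "grip": 1}
  ]
}}

```text
time: 14.9
ee_pos: [0.4163, 0.1839, 0.0997]
eef_rot: [0.989, 0.118, -0.092, 0.011]
ft_force: [1.2, -0.6, 0.6]
width: 0.0648
grip_force: 0.0
```

{"op": "arm_command", "data": {
  "steps": [
    {"slide": [0, 0, 0.015], "rot": [0.49, -2.04, 0], "grip": 1},
    {"slide": [0.012, 0.0032, 0], "rot": [0.49, -2.04, 0], "grip": 1},
    {"slide": [0.015, 0.0032, 0], "rot": [0.49, -2.04, 0], "grip": 1},
    {"slide": [0.015, 0.0032, 0], "rot": [0.49, -2.04, 0], "grip": 1},
    {"slide": [0.015, 0.0032, 0], "rot": [0.49, -2.04, 0], "grip": 1},
    {"slide": [0.0115, 0.0032, 0], "rot": [0, 0, 0], "grip": 1},
    {"slide": [0, 0, 0], "rot": [0, 0, 0], "grip": 1},
    {"slide": [0, 0, 0], "rot": [0, 0, 0], "grip": 1}
  ]
}}

```text
time: 15.9
ee_pos: [0.4853, 0.2003, 0.1142]
eef_rot: [0.993, 0.119, -0.001, -0.0]
ft_force: [-0.2, 0.5, -0.6]
width: 0.0868
grip_force: 0.0
```

```bash
python3 - <<'E'
from h import *
a=eyes.camera("scene")
x0,y0,f=340,150,6
im=cv2.resize(a["pixels"][y0:y0+100,x0:x0+110,::-1],None,fx=f,fy=f,interpolation=cv2.INTER_CUBIC)
im=np.clip((im/255.)**.6*255,0,255).astype(np.uint8)
c,s=np.cos(.237),np.sin(.237)
def W(o):o=np.array(o)/1e3;return [.485+c*o[0]-s*o[1],.2+s*o[0]+c*o[1],.05+o[2]]
p=sensors.read_state()["ee_pos"]
for P,col in((W((8,32,46)),(0,255,0)),(W((8,-32,46)),(0,255,0)),(W((-8,-32,46)),(0,255,0)),(W((-50.3,0,10.2)),(255,255,0)),(W((-57.4,0,-23)),(255,0,255)),(p+[0,0,.024],(255,0,0))):
    cv2.circle(im,tuple(int(t) for t in ((proj(a,P)[0]-[x0,y0]+.5)*f)),3,col,-1)
h_=cv2.cvtColor(a["pixels"][195:235,365:392],cv2.COLOR_RGB2HSV);m=((h_[...,0]<4)|(h_[...,0]>172))&(h_[...,1]>150)&(h_[...,2]>80);v,u=np.nonzero(m);print("red",u.mean()+365,v.mean()+195,proj(a,W((-50.3,0,10.2))),p)
cv2.imwrite("pics/c6.png",im)
E
```

```text
red 377.45454545454544 209.61363636363637 [[377.57624357 209.80281393]] [0.48530128 0.20022823 0.11432221]
```

View pics/c6.png

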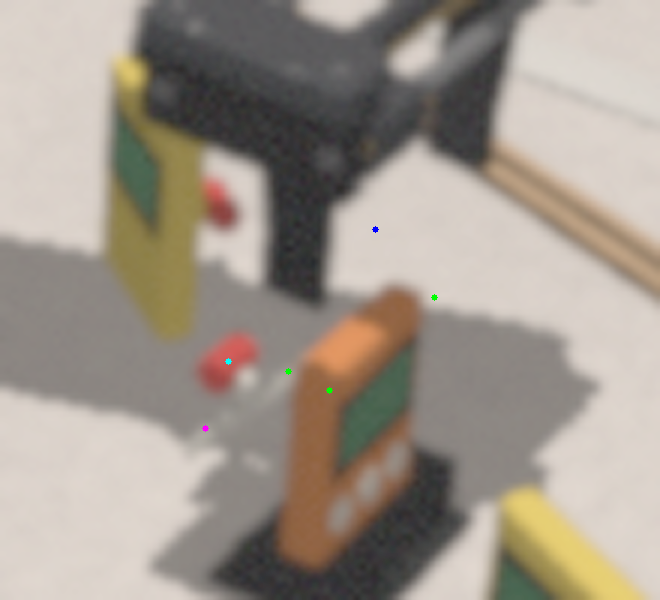

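Pull sits exactly at the fully-open prediction (red at (228,361) in crop). Descend over the timer and grip its sides.

{"op": "arm_command", "data": {
  "steps": [
    {"slide": [0, 0, -0.03], "rot": [0, 0, 0], "grip": 1},
    {"slide": [0, 0, -0.03], "rot": [0, 0, 0], "grip": 1},
    {"slide": [0, 0, -0.02], "rot": [0, 0, 0], "grip": 1},
    {"slide": [0, 0, -0.013], "rot": [0, 0, 0], "grip": 1},
    {"slide": [0, 0, 0], "rot": [0, 0, 0], "grip": 0.65},
    {"slide": [0, 0, 0], "rot": [0, 0, 0], "grip": 0.65},
    {"slide": [0, 0, 0], "rot": [0, 0, 0], "grip": 0.65},
    {"slide": [0, 0, 0], "rot": [0, 0, 0], "grip": 0.65}
  ],
  "newtons": 25
}}

```text
time: 16.95
ee_pos: [0.4863, 0.2006, 0.0223]
eef_rot: [0.993, 0.119, 0.001, -0.0]
ft_force: [0.2, 1.0, 4.9]
width: 0.064
grip_force: 24.9
```

{"op": "arm_command", "data": {
  "steps": [
    {"slide": [0, 0, 0.004], "rot": [0, 0, 0], "grip": 0.6},
    {"slide": [0, 0, 0.008], "rot": [0, 0, 0], "grip": 0.6},
    {"slide": [0, 0, 0.01], "rot": [0, 0, 0], "grip": 0.6},
    {"slide": [0, 0, 0.012], "rot": [0, 0, 0], "grip": 0.6},
    {"slide": [0, 0, 0.015], "rot": [0, 0, 0], "grip": 0.6},
    {"slide": [0, 0, 0.015], "rot": [0, 0, 0], "grip": 0.6},
    {"slide": [0, 0, 0.015], "rot": [0, 0, 0], "grip": 0.6},
    {"slide": [0, 0, 0.01], "rot": [0, 0, 0], "grip": 0.6}
  ],
  "newtons": 30
}}

```text
time: 17.95
ee_pos: [0.4859, 0.2002, 0.1117]
eef_rot: [0.993, 0.119, 0.0, 0.0]
ft_force: [0.3, 0.1, -2.3]
width: 0.0638
grip_force: 29.9
```

{"op": "arm_command", "data": {
  "steps": [
    {"slide": [0.0046, -0.0226, 0], "rot": [0.72, -2.99, 0], "grip": 0.6},
    {"slide": [0.0046, -0.0226, 0], "rot": [0.72, -2.99, 0], "grip": 0.6},
    {"slide": [0.0046, -0.0226, 0], "rot": [0.72, -2.99, 0], "grip": 0.6},
    {"slide": [0.0046, -0.0226, 0], "rot": [0.72, -2.99, 0], "grip": 0.6},
    {"slide": [0.0046, -0.0226, 0], "rot": [0.72, -2.99, 0], "grip": 0.6},
    {"slide": [0.0046, -0.0226, 0], "rot": [0.72, -2.99, 0], "grip": 0.6},
    {"slide": [0.0046, -0.0226, 0], "rot": [0.72, -2.99, 0], "grip": 0.6},
    {"slide": [0.0046, -0.0226, 0], "rot": [0.72, -2.99, 0], "grip": 0.6}
  ]
}}

```text
time: 18.95
ee_pos: [0.5224, 0.0185, 0.1108]
eef_rot: [0.97, 0.116, 0.212, -0.025]
ft_force: [-1.0, 0.5, -1.1]
width: 0.064
grip_force: 29.9
```

```bash
python3 - <<'E'
from h import *
from scipy.spatial.transform import Rotation as Ro
s=sensors.read_state();p=s["ee_pos"];R=Ro.from_quat(s["eef_rot"]).as_matrix();print(p,R.round(3),s["joint_positions"].round(2))
a=eyes.camera("scene")
h_=cv2.cvtColor(a["pixels"][150:330,260:400],cv2.COLOR_RGB2HSV);m=((h_[...,0]<4)|(h_[...,0]>172))&(h_[...,1]>150)&(h_[...,2]>80)
n,l,st,ce=cv2.connectedComponentsWithStats(m.astype(np.uint8));print(st[1:],ce[1:]+[260,150])
mid=p-.028*R[:,2];yv=-R[:,1];xv=np.cross(yv,-R[:,2]);print("mid",mid,"red pred",proj(a,mid+xv*-.0503-R[:,2]*.0102),"xv",xv)
E
```

```text
[0.52236534 0.0185104  0.11081159] [[ 0.883  0.235  0.406]
 [ 0.214 -0.972  0.097]
 [ 0.418  0.001 -0.909]] [ 0.66 -0.11 -0.69  2.2  -0.26  0.62 -1.19]
[[115  31   4   6  19]
 [ 50  78   3   4   7]] [[376.21052632 183.94736842]
 [310.71428571 229.71428571]]
mid [0.51099235 0.01579278 0.13625309] red pred [[313.87913198 226.96519304]] xv [0.88299662 0.21428465 0.41761114]
```

{"op": "arm_command", "data": {
  "steps": [
    {"slide": [0, 0, -0.02], "rot": [0, 0, 0], "grip": 0.6},
    {"slide": [0, 0, -0.02], "rot": [0, 0, 0], "grip": 0.6},
    {"slide": [0, 0, -0.018], "rot": [0, 0, 0], "grip": 0.6},
    {"slide": [0, 0, -0.012], "rot": [0, 0, 0], "grip": 0.6},
    {"slide": [0, 0, -0.008], "rot": [0, 0, 0], "grip": 0.6},
    {"slide": [0, 0, -0.005], "rot": [0, 0, 0], "grip": 0.6},
    {"slide": [0, 0, 0], "rot": [0, 0, 0], "grip": 0.6},
    {"slide": [0, 0, 0], "rot": [0, 0, 0], "grip": 0.6}
  ]
}}

```text
time: 20.0
ee_pos: [0.5227, 0.0193, 0.0279]
eef_rot: [0.97, 0.116, 0.212, -0.025]
ft_force: [-0.0, -0.0, -1.6]
width: 0.0638
grip_force: 29.9
```

{"op": "arm_command", "data": {
  "steps": [
    {"slide": [0, 0, -0.002], "rot": [0, 0, 0], "grip": 0.6},
    {"slide": [0, 0, -0.001], "rot": [0, 0, 0], "grip": 0.6},
    {"slide": [0, 0, -0.001], "rot": [0, 0, 0], "grip": 0.6},
    {"slide": [0, 0, 0], "rot": [0, 0, 0], "grip": 0.6},
    {"slide": [0, 0, 0], "rot": [0, 0, 0], "grip": 0.6},
    {"slide": [0, 0, 0], "rot": [0, 0, 0], "grip": 0.6},
    {"slide": [0, 0, 0], "rot": [0, 0, 0], "grip": 0.6},
    {"slide": [0, 0, 0], "rot": [0, 0, 0], "grip": 0.6}
  ]
}}

```text
time: 21.0
ee_pos: [0.5243, 0.0195, 0.025]
eef_rot: [0.97, 0.116, 0.213, -0.025]
ft_force: [0.9, -0.1, 5.6]
width: 0.0643
grip_force: 29.9
```

{"op": "arm_command", "data": {
  "steps": [
    {"slide": [0, 0, 0], "rot": [0, 0, 0], "grip": 0.7},
    {"slide": [0, 0, 0], "rot": [0, 0, 0], "grip": 0.75},
    {"slide": [0, 0, 0], "rot": [0, 0, 0], "grip": 0.8},
    {"slide": [0, 0, 0], "rot": [0, 0, 0], "grip": 0.9},
    {"slide": [0, 0, 0], "rot": [0, 0, 0], "grip": 1},
    {"slide": [0, 0, 0], "rot": [0, 0, 0], "grip": 1},
    {"slide": [0, 0, 0], "rot": [0, 0, 0], "grip": 1},
    {"slide": [0, 0, 0], "rot": [0, 0, 0], "grip": 1}
  ],
  "newtons": 3
}}

```text
time: 22.0
ee_pos: [0.5224, 0.0193, 0.0235]
eef_rot: [0.97, 0.116, 0.211, -0.025]
ft_force: [-0.1, 0.1, 0.5]
width: 0.0865
grip_force: 0.0
```

{"op": "arm_command", "data": {
  "steps": [
    {"slide": [-0.004, -0.001, 0.009], "rot": [0, 0, 0], "grip": 1},
    {"slide": [-0.006, -0.0015, 0.0136], "rot": [0, 0, 0], "grip": 1},
    {"slide": [-0.008, -0.002, 0.018], "rot": [0, 0, 0], "grip": 1},
    {"slide": [-0.01, -0.0024, 0.0225], "rot": [0, 0, 0], "grip": 1},
    {"slide": [-0.012, -0.003, 0.027], "rot": [0, 0, 0], "grip": 1},
    {"slide": [-0.012, -0.003, 0.027], "rot": [0, 0, 0], "grip": 1},
    {"slide": [-0.012, -0.003, 0.027], "rot": [0, 0, 0], "grip": 1},
    {"slide": [0, 0, 0], "rot": [0, 0, 0], "grip": 1}
  ]
}}

```text
time: 23.0
ee_pos: [0.4592, 0.003, 0.1696]
eef_rot: [0.97, 0.116, 0.213, -0.024]
ft_force: [0.5, -0.1, 0.3]
width: 0.0865
grip_force: 0.0
```

```bash
python3 - <<'E'
from h import *
a=eyes.camera("scene")
save(a,"end",(200,130,440,330),3)
print(sensors.read_state()["ee_pos"],sensors.read_state()["ft_force"])
E
```

```text
[0.45879818 0.00317215 0.16818464] [-0.20256691  0.1309149  -0.16309222]
```

View pics/end.png

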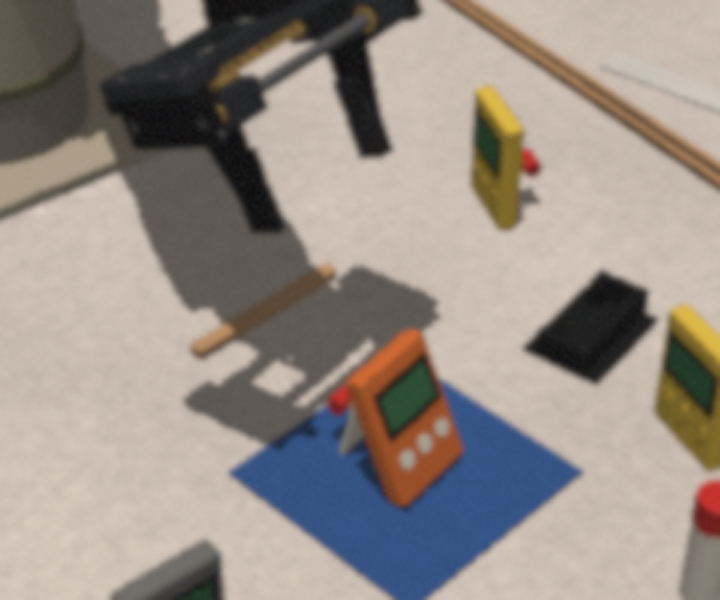

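The timer stands on its open leg, leaning back, near the mat's centre (crop (410,440)). The dock is empty, the gripper is clear and the grey timer was never approached. Handing in.

```bash
python3 -c "
from bench import order
print(order.close_job())"
```

```text
the job is handed in; nothing more can be done
None
```

I handed the job in at about 23 s: the kickstand is fully out, the orange timer stands by itself on it near the middle of the blue mat, and I kept the gripper away from the grey timer; the judged result was not returned.

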